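# Pin back the belt tensioner of a knife sharpener

### The job

The belt is off this knife sharpener: lock its sprung tension wheel back so that a new belt can go on. Take the red-handled pin from its block, put it down into the brass-lined hole of the blue wheel while the wheel is at rest, wind the wheel round with it against the spring, feel gently for the one locking hole hidden underneath and push the pin fully home, so that it holds the wheel by itself when you let go. Never force the pin, never let the wheel fly back, and leave the glass, the mug and the tin where they are.

Things in the scene. Friction and masses are not known exactly. Their poses are not given: they have to be found in the camera images.
- sharpener: Bench belt knife sharpener without its belt, fixed: black housing 150 x 250 x 50 mm, aluminium deck at z = 56 mm, two fixed pulleys (tops 102 mm) and a steel platen (top 96 mm) at the back of the deck, a rocker switch and a small dial at the front corners. Origin: centre of its underside; x to its back, y to its left, z up.
- wheel_axis (a point): Vertical turning axis of the blue tension wheel, at the wheel's top face, 83.5 mm above the worktop. The wheel is a disc 96 mm across, 12 mm thick, with a 6 mm high hub cap; it carries a grey roller (34 mm across, top 17 mm above the wheel's face) whose centre is 53 mm from the brass-lined hole's.
- ring_face (a point): Point on the wheel's axis at the top face of the fixed steel locking ring, which lies hidden 1.5 mm under the wheel (13.5 mm below the wheel's top face). The ring is flat and hard but for one hole, 11.5 mm across, 1 mm chamfer, 14 mm deep, on the same 38 mm radius as the wheel's hole. Its setting differs: the two holes meet with the wheel wound somewhere between 0.47 and 1.22 rad.
- wheel_bore (a point): Centre of the mouth of the brass-lined through hole (11.5 mm across) in the tension wheel, at the wheel's top face, 38 mm from the wheel's axis; it moves with the wheel.
- tension_wheel (a joint): Angle of the tension wheel, rad: 0 at its rest stop, growing as it is wound counterclockwise seen from above, end stop at 1.5. A spring drives it back to 0: about 3 N at the hole to start it, 5 to 9 N at the locking positions. Bore and ring are greased (friction about 0.2).
- locking_pin: Locking pin, 80 mm long, 50 to 100 g, standing in the pin block. Origin: its tip; z up along the pin. From the tip: taper from 7 to 10.4 mm across over 4 mm, then a 10.4 mm steel shank to 25.5 mm, a rubber-faced 24 mm collar to 29.5 mm, a 12 mm neck to 44 mm, a 21 mm red handle to 80 mm. Fully home the collar lies on the wheel's face, the tip 25.5 mm below it, 12 mm deep in the ring.
- pin_grip (a point): Middle of the pin's red handle, 62 mm above its tip. With the fingertips 46 mm or more above the pin's tip they pass over the wheel's roller.
- pin_tip (a point): The tip of the locking pin (same point as the pin's origin).
- pin_block: Grey accessory block, fixed, 80 x 50 mm, 34 mm high, with a 29 mm deep hole (11.7 mm across) where the pin stands, collar on the block, tip 8.5 mm above the worktop. A small hex key stands 44 mm high, 41 mm from the pin along the block's +x. It is left or right of the sharpener. Origin: under the pin's hole, on the worktop.
- tumbler: Clear drinking glass, 80 mm across, 91 mm high, loose, at the back right; leave it. Origin: centre of its underside.
- mug_orange: Orange mug, 81 x 113 x 101 mm, loose, at the back; leave it. Origin: centre of its underside.
- tin_beans: Small food tin, 75 mm across, 58 mm high, loose, on the side of the sharpener away from the pin block; leave it. Origin: centre of its underside.
Not all that is in view belongs to the job. Of the things shaped like the locking_pin, the red one is meant.

How it is judged (in metres and radians):
On the way, in this order (a step that is already met when the one before it is completed fails the run):
1. the pin stands in the wheel's hole, its tip at least 5 mm below the wheel's top face, with the wheel still at rest (turned less than 0.15 rad) (horizontal distance between pin_tip and wheel_bore below 0.005 m and z of pin_tip in the frame of sharpener below 0.0785 m and value of joint tension_wheel below 0.15 rad), for 0.1 s.
2. the wheel is wound more than 0.3 rad with the pin in its hole (horizontal distance between pin_tip and wheel_bore below 0.006 m and z of pin_tip in the frame of sharpener below 0.0805 m and value of joint tension_wheel above 0.3 rad), for 0.1 s.
At the end, for the whole second after the job is handed in: The released pin stands upright (within 0.15 rad) and still in the wheel's hole (tip within 5 mm of the hole's centre line) and in the locking hole, fully home: tip at most 60.5 mm above the sharpener's underside (collar within 2.5 mm of the wheel); the wheel is held wound by more than 0.4 rad (z of pin_tip in the frame of sharpener below 0.0605 m and horizontal distance between pin_tip and wheel_bore below 0.005 m and angle between locking_pin's own z axis and vertical below 0.15 rad and value of joint tension_wheel above 0.4 rad and linear speed of locking_pin below 0.01 m/s and contact force between the fingers and locking_pin below 0.2 N); the robot touches nothing.
It fails at once if the pin is forced: it presses on the sharpener (wheel or locking ring) with more than 50 N (contact force between locking_pin and sharpener above 50 N).
It fails at once if the wheel flies back under its spring (faster than 3 rad/s) (velocity of joint tension_wheel below -3 rad/s).
It fails at once if the glass, the mug or the tin is moved by more than 20 mm (distance of any of tumbler, mug_orange, tin_beans from where it was at the start of the episode above 0.02 m).
It also fails if it takes over 67 s, if anything falls off the work surface, if the arm or the gripper's body presses on something with over 40 N, if the wrist force passes 120 N, or if a joint passes its speed limit or range.

### The arm

A 7-joint arm with a two-finger parallel gripper is mounted at the origin on a cart in front of the work surface, level with it; the furniture and walls round the work are solid. World frame = base frame: x ahead of the robot, y to its left, z up, the work surface at z = 0. Lengths are in mm, angles in rad, forces in N, time in s.
With the tool pointing down it reaches from about 400 to 875 mm from the base axis. Payload 19.3 kg.
Tool frame: the origin (TCP) lies on the centre line of the jaws, within the pads' length; the fingertips stand 17 mm ahead of it and the grasp point (between the pads) lies 2 mm behind it (manip.nose_length is the distance from the TCP to the fingertips, in mm); z points along the fingers, y is the line along which they close (so a half turn about z gives the same grasp; the last joint's range is limited). The gripper opens to 85 mm and grips with 20 to 120 N. Pads are 22 mm wide; open, the fingers measure 114 mm over their backs; the gripper's body (76 mm by 85 mm) begins 54 mm behind the grasp point. The pads swing forward as they close: fully open they stand 13 mm farther back than shut.
Start: joints at [-1.272, 0.521, -0.036, 1.599, 0.021, 1.021, -0.113], TCP at [225.328, 582.96, 248.291] pointing down, gripper open.
Joint ranges: [-2.91, 2.91], [-0.3, 2.13], [-1.5, 1.42], [0.17, 2.43], [-1.26, 4.41], [0.16, 1.93], [-2.52, 2.52]. Speed limits (rad/s): [1.89, 1.89, 2.39, 2.39, 3.01, 3.01, 3.01].

### API

Orientations are given as a unit quaternion [w, x, y, z].
In Python, from plant import manip gives the robot as it stands.
- The arm moves only by the tool send_rows, never from a script. Its argument "motion" is a list of rows, each a list of 3 entries, a list of its own where there are three numbers: the shift along the world's x, y, z in m, then the turn about the world's z in degrees, then the finger opening in m, from 0 to 0.0854. In form: [[[tx, ty, tz], twist, grip], ...]. A call has 1 to 20 rows; each row is the pose to reach, as a shift and turn from the pose commanded when the call began; what a row does not reach only later rows make up. A row lasts 1/8 s, in which the tool goes at most 62.5 mm and 10.7 degrees, less where a joint would pass 70% of its speed; a pose out of reach is approached as far as the arm can. A call with a gripper value outside its range is refused whole. The fingers move at their own pace and stop on an object; "force" is the grip in N (left out, the last holds). Time passes only in rows, so rows that repeat a pose let the fingers close. It gives the time, the measured TCP pose, the force, the opening and the grip force at its end, in the units of the state.
- manip.read_state(): the state, without advancing time (a new reading comes with each control period).
- manip.capture(name): name is "side" or "top" or "wrist"; returns (picture, depth): 480x640x3 uint8, red, green, blue; 480x640 float32, mm along the optical axis (not along the pixel's ray), 0 where there is no reading.
- manip.camera_model(name): a dict with "fx", "fy", "cx", "cy" (pixels), "origin" and "attitude" of the camera in the world. Camera axes: x right, y down, z forward; pixel columns grow to the right and rows downward; lengths in mm; the calibration is good to about 2 mm. A picture is of the moment at which its call begins: read the wrist's pose just before it. camera_model takes no time and is no camera call; for the wrist camera it gives the pose at the moment of the call.
- manip.hand_in(): hands the job in; it is judged then, once.
The state is a dict: "time_s": time; "qpos": joint angles; "dq": joint speeds; "tau": joint torques, N m; "position": TCP position; "orientation": TCP orientation; "contact_force": force on the tool from outside, world axes, zero at the start; "torque": the same for the moment, N m; "finger_gap": opening from 0.0 (shut) to 1.0 (fully open); "gripper_force": force on a finger pad.
Only numpy, scipy, OpenCV 4.12 (cv2) and the standard library are available. Lean on these libraries where they do the work, as an engineer would, in place of code of your own. Each camera call takes 0.05 s, during which the arm holds its last target. There are 200 camera calls.

## Working session

There is one attempt and no reset: what is moved stays moved. The work goes in short steps, Python scripts to look and compute and a tool call to move; the robot and the scene stay as the last step left them, time stands still between calls to the robot, and variables do not carry over. Pictures are saved under pics/ and viewed, at most 10 in all, crops included, and the job is handed in when it is done.

Besides the shell and the picture viewer there is one more tool, called by a JSON object that holds its "op" and its "data". send_rows: Moves the arm, as the interface text tells. Its arguments: {"type":"object","properties":{"motion":{"type":"array","items":{"type":"array"}},"force":{"type":"number"}},"required":["motion"]}

```bash
mkdir -p pics
cat > h.py <<'E'
import numpy as np, cv2
from plant import manip
from scipy.spatial.transform import Rotation as R
def cam(n):
    m=manip.camera_model(n); p,d=manip.capture(n); return m,p,d
def rot(m):
    a=np.array(m["attitude"],float)
    return a if a.shape==(3,3) else R.from_quat(a[[1,2,3,0]]).as_matrix()
def cloud(m,d):
    v,u=np.mgrid[:480,:640]
    c=np.stack([(u-m["cx"])/m["fx"]*d,(v-m["cy"])/m["fy"]*d,d],-1)
    return c@rot(m).T+np.array(m["origin"])
def ray(m,u,v,z):
    r=rot(m)@np.array([(u-m["cx"])/m["fx"],(v-m["cy"])/m["fy"],1.]); o=np.array(m["origin"])
    return o+r*(z-o[2])/r[2]
def save(n,p): cv2.imwrite("pics/"+n,p[...,::-1])
E
python3 - <<'E'
from h import *
import pickle
s=manip.read_state();print(s)
for n in("top","side"):
    m,p,d=cam(n);save(n+"0.png",p);pickle.dump((m,p,d),open(n+"0.pkl","wb"));print(m)
E
```

```text
{'time_s': 0.0, 'qpos': array([-1.2722213 ,  0.52202147, -0.03635676,  1.60004341,  0.02121483,
        1.02113297, -0.11280377]), 'dq': array([-0.00133614, -0.00135221,  0.00104377, -0.00037728, -0.0002507 ,
       -0.00016028, -0.0018081 ]), 'tau': array([-6.72703445e-04, -9.27104759e+01,  1.97969086e+00, -3.69929230e+01,
        1.77728164e-02,  8.21431226e-03, -3.04337675e-05]), 'position': array([225.19324761, 582.64429847, 247.70808746]), 'orientation': array([-6.83561573e-05,  1.83334543e-01,  9.83050392e-01, -6.05957588e-04]), 'contact_force': array([-0.04777885, -0.23286816,  0.06209691]), 'torque': array([-0.00074543, -0.0465265 , -0.00201328]), 'gripper_force': 0.0, 'finger_gap': 1.0042612795546964}
{'fx': 533.0282932223724, 'fy': 533.0282932223724, 'cx': 315.3941502716515, 'cy': 235.93675709247324, 'origin': array([ 352.69482727,  -38.47315277, 1392.21207287]), 'attitude': array([ 0.05903059, -0.69822898,  0.70929204, -0.07678855])}
{'fx': 465.5877304495401, 'fy': 465.5877304495401, 'cx': 320.2309883804193, 'cy': 241.28556643781033, 'origin': array([163.10742673, 461.73366465, 697.29460737]), 'attitude': array([ 0.13942681, -0.28967892,  0.86361044, -0.38835974])}
```

View pics/top0.png

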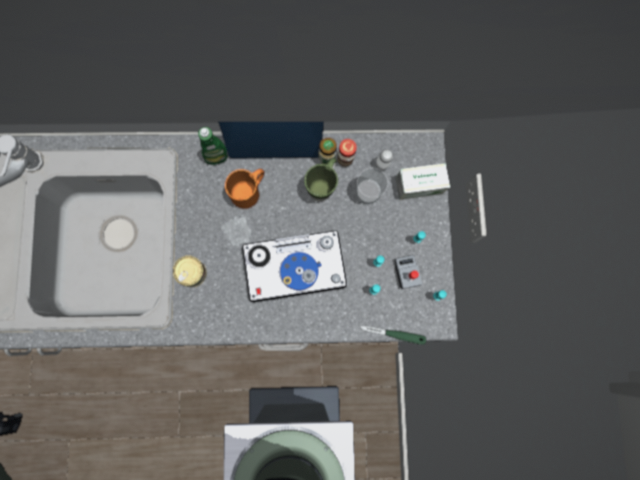

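View pics/side0.png

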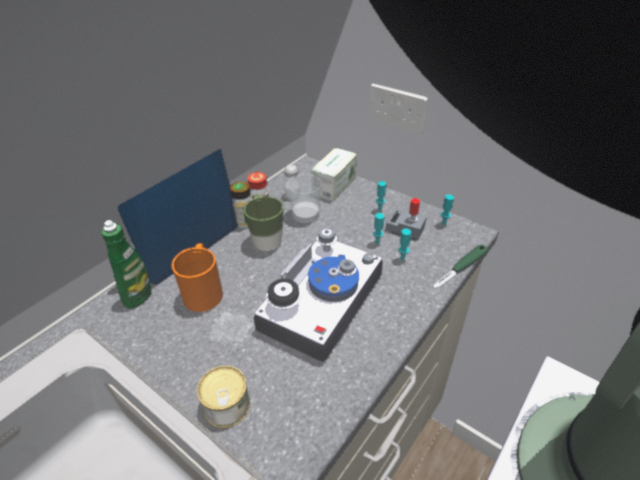

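Top view: the red-handled pin is at (414,274), in the grey block. Teal look-alikes are at (420,236), (379,260), (375,289) and (441,295). Only the red one fits the description. The blue wheel is at (300,271), the tin at (189,270), the mug at (243,187) and the glass at (369,187). I'll confirm the pin and wheel in enlarged crops.

Run:
```python
from h import *
import pickle
m,p,d=pickle.load(open("top0.pkl","rb"));P=cloud(m,d)
c=cv2.resize(p[225:310,235:455],None,fx=3.6,fy=3.6,interpolation=cv2.INTER_CUBIC);save("crop0.png",c)
hsv=cv2.cvtColor(p,cv2.COLOR_RGB2HSV)
print("red ray",ray(m,414,274,88.5),P[274,414])
for n,(u,v) in dict(t1=(420,236),t2=(379,260),t3=(375,289),t4=(441,295)).items(): print(n,P[v,u],ray(m,u,v,70))
b=(hsv[...,0]>105)&(hsv[...,0]<125)&(hsv[...,1]>140)&(hsv[...,2]>80);b[:220]=0;b[310:]=0
v,u=np.nonzero(b);print("blue",u.min(),u.max(),v.min(),v.max())
(cu,cv_),r,_=cv2.fitEllipse(cv2.convexHull(np.c_[u,v].astype(np.int32)).astype(np.float32)) if 1 else 0
print(cu,cv_,r,ray(m,cu,cv_,83.5),np.median(P[b],0))
w=(P[...,2]>50)&(P[...,2]<62);w[:225]=0;w[305:]=0;w[:,:238]=0;w[:,350:]=0
v,u=np.nonzero(w);print("deck",cv2.minAreaRect(P[w][:,:2].astype(np.float32)),np.median(P[w][:,2]))
```

```text
red ray [ 507.42242905 -315.47899442   88.5       ] [ 506.61946338 -314.04146047   95.26567094]
t1 [ 604.57362882 -337.85915432   79.00807194] [ 606.30142006 -339.91282659   70.        ]
t2 [ 545.20768769 -231.86571653   77.34465239] [ 546.28303568 -232.94597842   70.        ]
t3 [ 472.92815884 -218.92177843   77.79627034] [ 473.64130574 -219.99208378   70.        ]
t4 [ 455.31531096 -381.37369482   80.37859173] [ 456.12719457 -384.08655799   70.        ]
blue 281 319 253 289
299.441162109375 270.59857177734375 (35.218868255615234, 38.529029846191406) [520.74720358 -32.84769046  83.5       ] [529.02622043 -27.00945067  83.30201919]
deck ((540.0993041992188, -19.636688232421875), (146.19598388671875, 246.58047485351562), 8.109307289123535) 55.899928476144396
```

View pics/crop0.png

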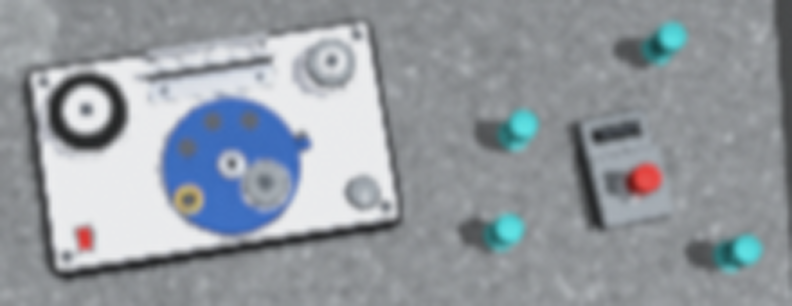

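Crop: the brass-lined hole is at (188,200), which is full-picture (287,281). The roller is at (266,184) and the red pin at (645,178), standing in the grey block. The brass-to-roller distance measures about 54 mm, which agrees with the given 53 mm.

Next I'll go over the wheel and look with the wrist camera.

Run:
```python
from h import *
import pickle
m,p,d=pickle.load(open("top0.pkl","rb"))
print("bore",ray(m,287.2,280.6,83.5),"axis",ray(m,299.4,270.8,83.5), "roller",ray(m,308.9,276.1,100))
s=manip.read_state();w=manip.camera_model("wrist")
T=R.from_quat(np.array(s["orientation"])[[1,2,3,0]])
print("cam in tool",T.inv().apply(np.array(w["origin"])-s["position"]),"\n",T.inv().as_matrix()@rot(w), w["fx"])
```

```text
bore [496.4576273   -2.46083101  83.5       ] axis [520.24842869 -32.73998394  83.5       ] roller [504.81207835 -55.76531812 100.        ]
cam in tool [  76.82390204   -1.39492771 -126.25254262] 
 [[ 5.84819714e-05 -9.53448659e-01 -3.01555388e-01]
 [ 9.99998768e-01  5.28853341e-04 -1.47817823e-03]
 [ 1.56884562e-03 -3.01554930e-01  9.53447514e-01]] 362.16534867079986
```

{"op": "send_rows", "data": {"motion": [[[0.02,-0.06,0.02],-5,0.045],[[0.06,-0.12,0.04],-15,0.045],[[0.1,-0.18,0.06],-25,0.045],[[0.15,-0.24,0.06],-31,0.045],[[0.18,-0.3,0.06],-31,0.045],[[0.21,-0.36,0.06],-31,0.045],[[0.23,-0.42,0.06],-31,0.045],[[0.25,-0.48,0.06],-31,0.045],[[0.26,-0.54,0.06],-31,0.045],[[0.27,-0.58,0.06],-31,0.045],[[0.27,-0.6,0.06],-31,0.045],[[0.27,-0.6,0.06],-31,0.045],[[0.27,-0.6,0.06],-31,0.045],[[0.27,-0.6,0.06],-31,0.045],[[0.27,-0.6,0.06],-31,0.045]]}}

```text
time_s: 1.98
position: [495.3, -16.2, 308.3]
orientation: [-0.0, 0.439, 0.899, 0.0]
contact_force: [0.4, -0.5, -0.6]
finger_gap: 0.527
gripper_force: 0.0
```

Run:
```python
from h import *
import pickle
m,p,d=cam("wrist");pickle.dump((m,p,d),open("w1.pkl","wb"));save("w1.png",p)
print(m["origin"])
for n,X in dict(bore=[496.5,-2.5,83.5],axis=[520.2,-32.7,83.5]).items():
    c=rot(m).T@(np.array(X)-m["origin"]);print(n,c[0]/c[2]*m["fx"]+m["cx"],c[1]/c[2]*m["fy"]+m["cy"])
```

```text
[447.62869968  43.18465515 434.56221074]
bore 327.32357320376553 191.44250597888998
axis 327.08477205943217 229.02635599822625
```

View pics/w1.png

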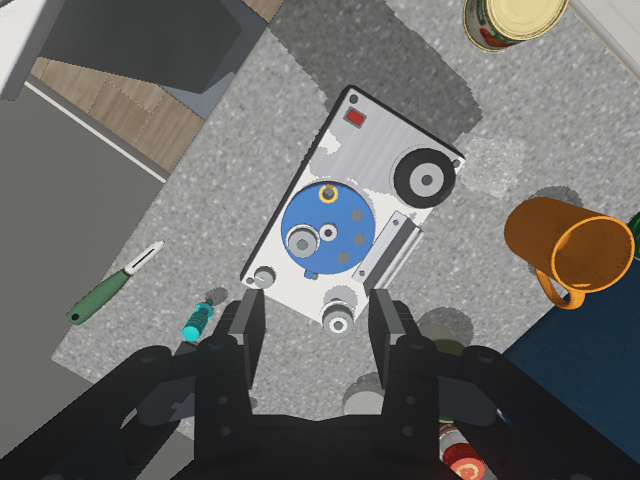

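Wrist view: the brass ring is at (328,194), the hub at (328,232), the roller at (303,241) and the tin at (515,15). Now I'll refine the ring and wheel fits, and move over to the pin.

Run:
```python
from h import *
import pickle
m,p,d=pickle.load(open("w1.pkl","rb"));P=cloud(m,d)
hsv=cv2.cvtColor(p,cv2.COLOR_RGB2HSV).astype(int)
b=(hsv[...,0]>105)&(hsv[...,0]<122)&(hsv[...,1]>120);b[:170]=0;b[290:]=0;b[:,:270]=0;b[:,385:]=0
g=(hsv[...,0]>15)&(hsv[...,0]<35)&(hsv[...,1]>110);g[:175]=0;g[215:]=0;g[:,:310]=0;g[:,345:]=0
v,u=np.nonzero(g);e=cv2.fitEllipse(cv2.convexHull(np.c_[u,v].astype(np.int32)));print("brass",e,ray(m,*e[0],83.5),P[g].mean(0))
q=b&(abs(P[...,2]-83.5)<6);print("z blue",np.median(P[q][:,2]))
h=cv2.convexHull(P[q][:,:2].astype(np.float32))[:,0]
v,u=np.nonzero(b);hp=cv2.convexHull(np.c_[u,v].astype(np.int32))[:,0]
X=np.array([ray(m,a,c,83.5)[:2] for a,c in hp])
from scipy.optimize import least_squares
f=least_squares(lambda t:np.hypot(*(X-t[:2]).T)-48,[520,-33],loss="soft_l1");print("axis",f.x,np.abs(f.fun).max())
```

```text
brass ((328.0451354980469, 193.4297637939453), (17.931724548339844, 18.372583389282227), 30.369699478149414) [498.28315628  -3.6058609   83.5       ] [498.59744459  -4.03379414  84.02574716]
z blue 84.29635099736964
axis [521.29982464 -34.01962505] 7.162275436845555
```

{"op": "send_rows", "data": {"motion": [[[0.01,-0.06,0],0,0.045],[[0.02,-0.12,0],0,0.045],[[0.02,-0.18,0],0,0.045],[[0.01,-0.24,-0.02],0,0.045],[[0.01,-0.28,-0.05],0,0.045],[[0.01,-0.3,-0.1],0,0.045],[[0.01,-0.3,-0.11],0,0.045],[[0.01,-0.3,-0.11],0,0.045],[[0.01,-0.3,-0.11],0,0.045],[[0.01,-0.3,-0.11],0,0.045]]}}

```text
time_s: 3.28
position: [506.1, -316.6, 199.6]
orientation: [0.001, 0.439, 0.899, 0.0]
contact_force: [-1.3, 0.1, -0.2]
finger_gap: 0.526
gripper_force: 0.0
```

Run:
```python
from h import *
import pickle
print(manip.read_state()["position"])
m,p,d=cam("wrist");pickle.dump((m,p,d),open("w2.pkl","wb"));save("w2.png",p);P=cloud(m,d)
hsv=cv2.cvtColor(p,cv2.COLOR_RGB2HSV).astype(int)
r=((hsv[...,0]<8)|(hsv[...,0]>172))&(hsv[...,1]>150)&(hsv[...,2]>60)
k,l,st,c=cv2.connectedComponentsWithStats(r.astype(np.uint8))
for i in range(1,k):
    if st[i,4]>100:
        q=P[l==i]; t=q[q[:,2]>np.percentile(q[:,2],98)-4]
        print(st[i],c[i],"top",t.mean(0),t.min(0),t.max(0))
```

```text
[ 506.10265937 -316.61336532  199.63459003]
[304 215  29  39 790] [318.01265823 235.33164557] top [ 507.23847448 -317.96131528   89.7785056 ] [ 458.21093485 -328.08187447   86.60986894] [ 517.54153047 -257.14506668  325.79242518]
```

View pics/w2.png

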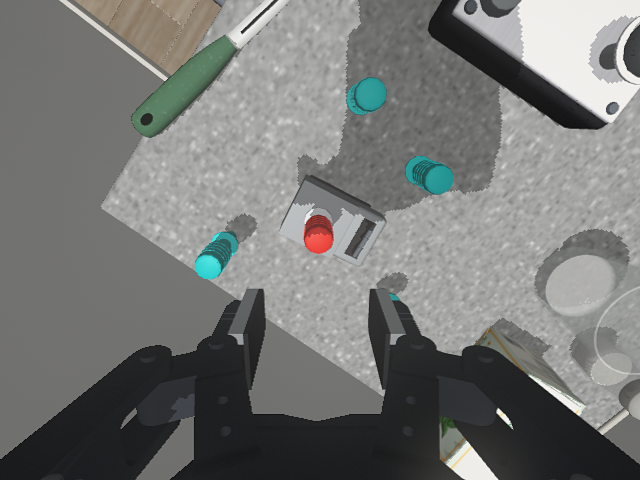

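Wrist view: the red pin's top is at about (318,239), between the finger planes. The teal pins at (367,95), (435,175), (210,265) and (395,298) are clear of the finger paths.

Run:
```python
from h import *
import pickle
m,p,d=pickle.load(open("w2.pkl","rb"));P=cloud(m,d)
print(ray(m,318.2,239,88.5))
hsv=cv2.cvtColor(p,cv2.COLOR_RGB2HSV).astype(int)
r=((hsv[...,0]<8)|(hsv[...,0]>172))&(hsv[...,1]>150)&(abs(P[...,2]-88.5)<5)
q=P[r];print(q.min(0),q.max(0),q.mean(0))
```

```text
[ 507.37355262 -318.04466119   88.5       ]
[ 498.24891305 -328.08187447   83.60073709] [ 517.54153047 -308.72743773   91.35229225] [ 507.40033587 -318.14203038   88.96948191]
```

{"op": "send_rows", "data": {"motion": [[[0.0013,-0.0015,-0.05],0,0.045],[[0.0013,-0.0015,-0.09],0,0.045],[[0.0013,-0.0015,-0.11],0,0.045],[[0.0013,-0.0015,-0.125],0,0.045],[[0.0013,-0.0015,-0.125],0,0.045],[[0.0013,-0.0015,-0.125],0,0.045],[[0.0013,-0.0015,-0.125],0,0.0],[[0.0013,-0.0015,-0.125],0,0.0],[[0.0013,-0.0015,-0.125],0,0.0],[[0.0013,-0.0015,-0.125],0,0.0],[[0.0013,-0.0015,-0.125],0,0.0],[[0.0013,-0.0015,-0.125],0,0.0],[[0.0013,-0.0015,-0.125],0,0.0]], "force": 60}}

```text
time_s: 4.95
position: [507.4, -318.5, 74.1]
orientation: [0.001, 0.439, 0.898, 0.0]
contact_force: [0.6, 2.2, 7.2]
finger_gap: 0.232
gripper_force: 58.5
```

{"op": "send_rows", "data": {"motion": [[[0,0,0.015],0,0],[[0,0,0.035],0,0],[[0,0,0.07],0,0],[[0,0.02,0.11],0,0],[[0,0.06,0.12],0,0],[[0,0.11,0.12],0,0],[[0,0.16,0.12],0,0],[[-0.005,0.21,0.12],0,0],[[-0.009,0.26,0.12],0,0],[[-0.009,0.3,0.12],0,0],[[-0.009,0.315,0.11],0,0],[[-0.009,0.315,0.1],0,0],[[-0.009,0.315,0.1],0,0],[[-0.009,0.315,0.1],0,0],[[-0.009,0.315,0.1],0,0]]}}

```text
time_s: 6.82
position: [497.7, -4.4, 173.5]
orientation: [0.0, 0.44, 0.898, -0.0]
contact_force: [0.2, 0.5, -0.6]
finger_gap: 0.225
gripper_force: 59.2
```

Run:
```python
from h import *
import pickle
s=manip.read_state();print(s["position"],s["contact_force"],s["finger_gap"])
m,p,d=cam("wrist");pickle.dump((m,p,d),open("w3.pkl","wb"))
save("w3.png",cv2.resize(p[120:320,200:440],None,fx=3,fy=3,interpolation=cv2.INTER_CUBIC))
pr=lambda X:(lambda c:(c[0]/c[2]*m["fx"]+m["cx"],c[1]/c[2]*m["fy"]+m["cy"]))(rot(m).T@(np.array(X)-m["origin"]))
print("bore",pr([498.3,-3.8,83.5]),"tip",pr(list(s["position"][:2])+[s["position"][2]-65.6]))
```

```text
[497.72629136  -4.36574155 173.52743222] [ 0.20565406  0.51336147 -0.60022904] 0.22492913347415064
bore (np.float64(319.556772682938), np.float64(246.61323440534804)) tip (np.float64(318.4784027383367), np.float64(261.03430612062505))
```

View pics/w3.png

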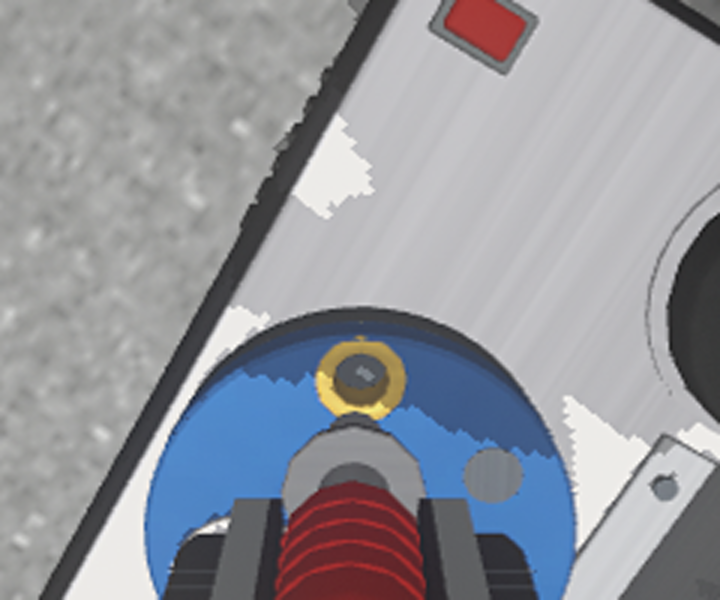

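Crop: the brass mouth centre is at crop (361,378), which is px (320.3,246.0). The pin's leading tip edge is at crop (352,412), and the collar is centred at u≈353, which is px 317.6.

Run:
```python
from h import *
import pickle
m,p,d=pickle.load(open("w3.pkl","rb"))
print("bore",ray(m,320.3,246,83.5),"tip by u",ray(m,317.5,261.5,107.9))
s=manip.read_state();print(s["position"],R.from_quat(np.array(s["orientation"])[[1,2,3,0]]).as_matrix()[:,1])
```

```text
bore [498.41858413  -3.18783422  83.5       ] tip by u [497.46808697  -4.9398502  107.9       ]
[497.7320465   -4.12047019 173.51053546] [7.89973645e-01 6.13140771e-01 1.86235779e-04]
```

{"op": "send_rows", "data": {"motion": [[[0.001,0.0015,-0.01],0,0],[[0.001,0.0015,-0.019],0,0],[[0.001,0.0015,-0.022],0,0],[[0.001,0.0015,-0.024],0,0],[[0.001,0.0015,-0.026],0,0],[[0.001,0.0015,-0.028],0,0],[[0.001,0.0015,-0.028],0,0]]}}

```text
time_s: 7.75
position: [498.6, -2.0, 145.2]
orientation: [-0.0, 0.439, 0.898, -0.0]
contact_force: [-0.5, -0.3, -1.0]
finger_gap: 0.228
gripper_force: 59.2
```

{"op": "send_rows", "data": {"motion": [[[0,0,-0.002],0,0],[[0,0,-0.004],0,0],[[0,0,-0.005],0,0],[[0,0,-0.006],0,0],[[0,0,-0.006],0,0],[[0,0,-0.006],0,0]]}}

```text
time_s: 8.5
position: [498.6, -2.0, 139.3]
orientation: [-0.0, 0.439, 0.898, -0.0]
contact_force: [-0.3, -0.8, -1.3]
finger_gap: 0.231
gripper_force: 59.1
```

Run:
```python
from h import *
import pickle
s=manip.read_state();print(s["position"],s["contact_force"],s["torque"])
m,p,d=cam("wrist");pickle.dump((m,p,d),open("w4.pkl","wb"))
save("w4.png",cv2.resize(p[120:320,200:440],None,fx=3,fy=3,interpolation=cv2.INTER_CUBIC))
```

```text
[498.61913513  -2.04740254 139.30826946] [-0.31146727 -0.7543016  -1.26217218] [-0.05945357  0.02598612 -0.01907663]
```

View pics/w4.png

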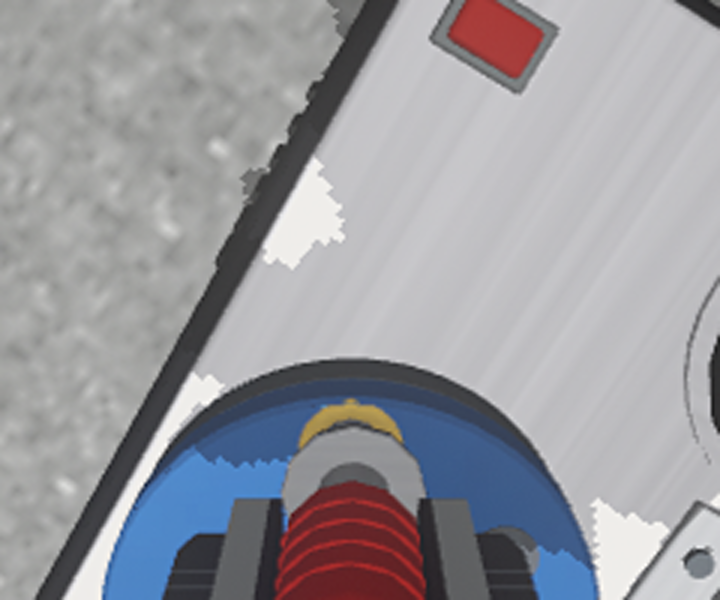

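The pin is in the bore: the collar sits at (353,470) in front of the brass crescent at (352,425), centred, with no contact force. Next is the winding table, in shifts from here.

Run:
```python
from h import *
v=np.array([-22.7,32.0])
for t in np.arange(0,1.31,.05):
    r=R.from_euler("z",t).as_matrix()[:2,:2]@v-v;print(round(t,2),round(np.degrees(t),1),r.round(1),end=" | ")
```

```text
0.0 0.0 [0. 0.] | 0.05 2.9 [-1.6 -1.2] | 0.1 5.7 [-3.1 -2.4] | 0.15 8.6 [-4.5 -3.8] | 0.2 11.5 [-5.9 -5.1] | 0.25 14.3 [-7.2 -6.6] | 0.3 17.2 [-8.4 -8.1] | 0.35 20.1 [-9.6 -9.7] | 0.4 22.9 [-10.7 -11.4] | 0.45 25.8 [-11.7 -13.1] | 0.5 28.6 [-12.6 -14.8] | 0.55 31.5 [-13.4 -16.6] | 0.6 34.4 [-14.1 -18.4] | 0.65 37.2 [-14.7 -20.3] | 0.7 40.1 [-15.3 -22.1] | 0.75 43.0 [-15.7 -24.1] | 0.8 45.8 [-16.1 -26. ] | 0.85 48.7 [-16.3 -27.9] | 0.9 51.6 [-16.5 -29.9] | 0.95 54.4 [-16.5 -31.9] | 1.0 57.3 [-16.5 -33.8] | 1.05 60.2 [-16.4 -35.8] | 1.1 63.0 [-16.1 -37.7] | 1.15 65.9 [-15.8 -39.6] | 1.2 68.8 [-15.4 -41.6] | 1.25 71.6 [-14.8 -43.5] | 1.3 74.5 [-14.2 -45.3] |
```

Wind to about 0.2 rad first and check the forces.

{"op": "send_rows", "data": {"motion": [[[-0.0008,-0.0006,0],1.5,0],[[-0.0016,-0.0012,0],2.9,0],[[-0.0031,-0.0024,0],5.7,0],[[-0.0045,-0.0038,0],8.6,0],[[-0.0059,-0.0051,0],11.5,0],[[-0.0059,-0.0051,0],11.5,0]], "force": 80}}

```text
time_s: 9.3
position: [493.2, -7.0, 139.5]
orientation: [0.0, 0.347, 0.938, 0.0]
contact_force: [3.6, 2.7, -1.7]
finger_gap: 0.221
gripper_force: 78.3
```

{"op": "send_rows", "data": {"motion": [[[-0.0013,-0.0015,0],2.8,0],[[-0.0025,-0.003,0],5.7,0],[[-0.0037,-0.0046,0],8.6,0],[[-0.0048,-0.0063,0],11.4,0],[[-0.0048,-0.0063,0],11.4,0],[[-0.0048,-0.0063,0],11.4,0]]}}

```text
time_s: 10.05
position: [488.6, -13.2, 139.5]
orientation: [0.001, 0.253, 0.968, 0.0]
contact_force: [3.7, 2.9, -1.5]
finger_gap: 0.22
gripper_force: 78.4
```

{"op": "send_rows", "data": {"motion": [[[0,0,-0.001],0,0],[[0,0,-0.002],0,0],[[0,0,-0.003],0,0],[[0,0,-0.0035],0,0],[[0,0,-0.004],0,0],[[0,0,-0.004],0,0]]}}

```text
time_s: 10.8
position: [488.6, -13.2, 135.5]
orientation: [0.001, 0.253, 0.968, 0.0]
contact_force: [5.4, 2.7, 2.1]
finger_gap: 0.221
gripper_force: 78.8
```

Light contact is starting (baseline about −1.5 N).

{"op": "send_rows", "data": {"motion": [[[0,0,-0.0003],0,0],[[0,0,-0.0006],0,0],[[0,0,-0.0006],0,0],[[0,0,-0.0006],0,0]]}}

```text
time_s: 11.3
position: [488.8, -13.3, 135.3]
orientation: [0.001, 0.253, 0.968, 0.0]
contact_force: [1.8, 2.3, 11.5]
finger_gap: 0.224
gripper_force: 79.7
```

{"op": "send_rows", "data": {"motion": [[[-0.0005,-0.0008,0],1.4,0],[[-0.001,-0.0017,0],2.9,0],[[-0.0015,-0.0025,0],4.3,0],[[-0.0019,-0.0034,0],5.7,0],[[-0.0019,-0.0034,0],5.7,0]]}}

```text
time_s: 11.92
position: [487.2, -16.1, 135.4]
orientation: [0.001, 0.204, 0.979, 0.001]
contact_force: [4.7, 6.7, 9.2]
finger_gap: 0.221
gripper_force: 79.8
```

{"op": "send_rows", "data": {"motion": [[[-0.0004,-0.0009,0],1.4,0],[[-0.0008,-0.0018,0],2.9,0],[[-0.0012,-0.0027,0],4.3,0],[[-0.0015,-0.0036,0],5.7,0],[[-0.0015,-0.0036,0],5.7,0]]}}

```text
time_s: 12.55
position: [485.7, -19.6, 135.4]
orientation: [0.001, 0.155, 0.988, 0.001]
contact_force: [5.0, 6.5, 10.1]
finger_gap: 0.227
gripper_force: 79.9
```

0.6 → 0.7

{"op": "send_rows", "data": {"motion": [[[-0.0003,-0.0009,0],1.4,0],[[-0.0006,-0.0019,0],2.9,0],[[-0.0009,-0.0028,0],4.3,0],[[-0.0012,-0.0037,0],5.7,0],[[-0.0012,-0.0037,0],5.7,0]]}}

```text
time_s: 13.18
position: [484.5, -23.3, 135.4]
orientation: [0.001, 0.105, 0.994, 0.001]
contact_force: [3.4, 7.4, 9.1]
finger_gap: 0.222
gripper_force: 79.9
```

0.7 → 0.8

{"op": "send_rows", "data": {"motion": [[[-0.0002,-0.001,0],1.4,0],[[-0.0004,-0.002,0],2.9,0],[[-0.0006,-0.003,0],4.3,0],[[-0.0008,-0.0039,0],5.7,0],[[-0.0008,-0.0039,0],5.7,0]]}}

```text
time_s: 13.8
position: [483.7, -27.1, 135.4]
orientation: [0.001, 0.056, 0.998, 0.001]
contact_force: [4.1, 8.0, 8.7]
finger_gap: 0.218
gripper_force: 80.0
```

0.8 → 0.9, easing 0.2 mm inward.

{"op": "send_rows", "data": {"motion": [[[0,-0.001,0],1.4,0],[[-0.0001,-0.002,0],2.9,0],[[-0.0001,-0.003,0],4.3,0],[[-0.0002,-0.0039,0],5.8,0],[[-0.0002,-0.0039,0],5.8,0]]}}

```text
time_s: 14.42
position: [483.4, -30.9, 135.3]
orientation: [0.001, 0.005, 1.0, 0.001]
contact_force: [3.5, 8.3, 9.2]
finger_gap: 0.223
gripper_force: 80.1
```

0.9 → 1.0

{"op": "send_rows", "data": {"motion": [[[0.0001,-0.001,0],1.4,0],[[0.0001,-0.002,0],2.9,0],[[0.0002,-0.003,0],4.3,0],[[0.0002,-0.0039,0],5.7,0],[[0.0002,-0.0039,0],5.7,0]]}}

```text
time_s: 15.05
position: [483.4, -35.0, 135.1]
orientation: [0.001, -0.044, 0.999, 0.0]
contact_force: [4.6, 6.7, 4.6]
finger_gap: 0.228
gripper_force: 79.8
```

The z force is falling, which may be the chamfer edge. Continue in finer steps.

{"op": "send_rows", "data": {"motion": [[[0,-0.0006,0],0.9,0],[[0.0001,-0.0012,0],1.7,0],[[0.0001,-0.0012,0],1.7,0]]}}

```text
time_s: 15.42
position: [483.5, -36.1, 135.0]
orientation: [0.001, -0.059, 0.998, 0.0]
contact_force: [4.7, 7.4, 2.6]
finger_gap: 0.221
gripper_force: 79.5
```

{"op": "send_rows", "data": {"motion": [[[0.0001,-0.0006,0],0.9,0],[[0.0001,-0.0012,0],1.7,0],[[0.0001,-0.0012,-0.0004],1.7,0],[[0.0001,-0.0012,-0.0008],1.7,0],[[0.0001,-0.0012,-0.0008],1.7,0]]}}

```text
time_s: 16.05
position: [483.5, -37.2, 134.1]
orientation: [0.001, -0.074, 0.997, 0.0]
contact_force: [4.5, 9.0, 1.8]
finger_gap: 0.223
gripper_force: 79.4
```

It is dropping freely, so the hole is found. Keep centring and lower gently.

{"op": "send_rows", "data": {"motion": [[[0.0001,-0.0006,0],0.9,0],[[0.0002,-0.0012,0],1.7,0],[[0.0002,-0.0012,-0.0005],1.7,0],[[0.0002,-0.0012,-0.001],1.7,0],[[0.0002,-0.0012,-0.0015],1.7,0],[[0.0002,-0.0012,-0.0015],1.7,0]]}}

```text
time_s: 16.8
position: [483.7, -38.4, 132.6]
orientation: [0.001, -0.089, 0.996, 0.0]
contact_force: [4.5, 7.3, 2.0]
finger_gap: 0.225
gripper_force: 79.4
```

{"op": "send_rows", "data": {"motion": [[[0,-0.0003,-0.0005],0.4,0],[[0.0001,-0.0006,-0.001],0.8,0],[[0.0001,-0.0006,-0.0015],0.8,0],[[0.0001,-0.0006,-0.002],0.8,0],[[0.0001,-0.0006,-0.002],0.8,0]]}}

```text
time_s: 17.42
position: [483.8, -38.7, 130.6]
orientation: [0.001, -0.096, 0.995, 0.001]
contact_force: [4.7, 10.8, 2.6]
finger_gap: 0.221
gripper_force: 79.5
```

{"op": "send_rows", "data": {"motion": [[[0.0002,0.0002,-0.001],0,0],[[0.0002,0.0002,-0.002],0,0],[[0.0002,0.0002,-0.003],0,0],[[0.0002,0.0002,-0.003],0,0]]}}

```text
time_s: 17.92
position: [483.9, -38.5, 127.6]
orientation: [0.001, -0.096, 0.995, 0.001]
contact_force: [4.0, 9.5, 1.4]
finger_gap: 0.223
gripper_force: 79.5
```

{"op": "send_rows", "data": {"motion": [[[0.0001,0.0001,-0.001],0,0],[[0.0001,0.0001,-0.002],0,0],[[0.0001,0.0001,-0.003],0,0],[[0.0001,0.0001,-0.004],0,0],[[0.0001,0.0001,-0.0044],0,0],[[0.0001,0.0001,-0.0044],0,0]]}}

```text
time_s: 18.68
position: [484.2, -38.3, 123.6]
orientation: [0.001, -0.096, 0.995, 0.001]
contact_force: [1.0, 11.0, 12.6]
finger_gap: 0.222
gripper_force: 80.6
```

The collar is seated. Ease back so the ring takes the spring load.

{"op": "send_rows", "data": {"motion": [[[0,0.0003,0],0,0],[[0,0.0006,0],0,0],[[0,0.0009,0],0,0],[[0,0.0009,0.0003],0,0],[[0,0.0009,0.0003],0,0]], "force": 50}}

```text
time_s: 19.3
position: [484.1, -37.9, 123.6]
orientation: [0.001, -0.096, 0.995, 0.0]
contact_force: [3.3, 8.0, 5.1]
finger_gap: 0.225
gripper_force: 79.5
```

{"op": "send_rows", "data": {"motion": [[[0,0.0004,0],0,0],[[0,0.0008,0],0,0],[[0,0.0012,0],0,0],[[0,0.0012,0],0,0]], "force": 30}}

```text
time_s: 19.8
position: [483.9, -36.8, 123.6]
orientation: [0.001, -0.096, 0.995, 0.0]
contact_force: [3.1, 6.7, 5.9]
finger_gap: 0.224
gripper_force: 79.5
```

{"op": "send_rows", "data": {"motion": [[[0,0.0004,0],0,0],[[0,0.0008,0],0,0],[[0,0.0008,0],0,0]], "force": 30}}

```text
time_s: 20.18
position: [483.9, -36.6, 123.6]
orientation: [0.001, -0.095, 0.995, 0.0]
contact_force: [3.7, 3.5, 5.5]
finger_gap: 0.222
gripper_force: 79.3
```

{"op": "send_rows", "data": {"motion": [[[0.0002,0.0004,0],0,0],[[0.0002,0.0004,0.0002],0,0],[[0.0002,0.0004,0.0002],0,0.019],[[0.0002,0.0004,0.0002],0,0.021],[[0.0002,0.0004,0.0002],0,0.024],[[0.0002,0.0004,0.0002],0,0.028],[[0.0002,0.0004,0.0002],0,0.035],[[0.0002,0.0004,0.0002],0,0.035],[[0.0002,0.0004,0.0002],0,0.035]], "force": 30}}

```text
time_s: 21.3
position: [483.5, -36.5, 123.5]
orientation: [-0.0, -0.096, 0.995, -0.0]
contact_force: [-0.2, -0.6, 0.6]
finger_gap: 0.412
gripper_force: 0.0
```

Released with no contact. Retreat upward and check.

{"op": "send_rows", "data": {"motion": [[[0,0,0.01],0,0.035],[[0,0,0.03],0,0.035],[[0,0,0.06],0,0.035],[[0,0,0.1],0,0.035],[[0,0,0.14],0,0.035],[[0,0,0.14],0,0.035],[[0,0,0.14],0,0.035],[[0,0,0.14],0,0.035]]}}

```text
time_s: 22.3
position: [483.1, -36.4, 262.7]
orientation: [-0.001, -0.096, 0.995, 0.0]
contact_force: [0.2, 0.1, -0.3]
finger_gap: 0.415
gripper_force: 0.0
```

Run:
```python
from h import *
m,p,d=cam("wrist");P=cloud(m,d)
save("w5.png",cv2.resize(p[120:340,190:450],None,fx=2.7,fy=2.7,interpolation=cv2.INTER_CUBIC))
hsv=cv2.cvtColor(p,cv2.COLOR_RGB2HSV).astype(int)
r=((hsv[...,0]<8)|(hsv[...,0]>172))&(hsv[...,1]>150)&(P[...,2]>120)&(P[...,2]<155)
q=P[r];t=q[q[:,2]>np.percentile(q[:,2],95)-3];print("top (138 expected)",np.median(q[:,2]),np.percentile(t[:,2],50),t.mean(0))
```

```text
top (138 expected) 138.5634586601406 138.71959560081424 [481.79307541 -35.12345955 138.70663588]
```

View pics/w5.png

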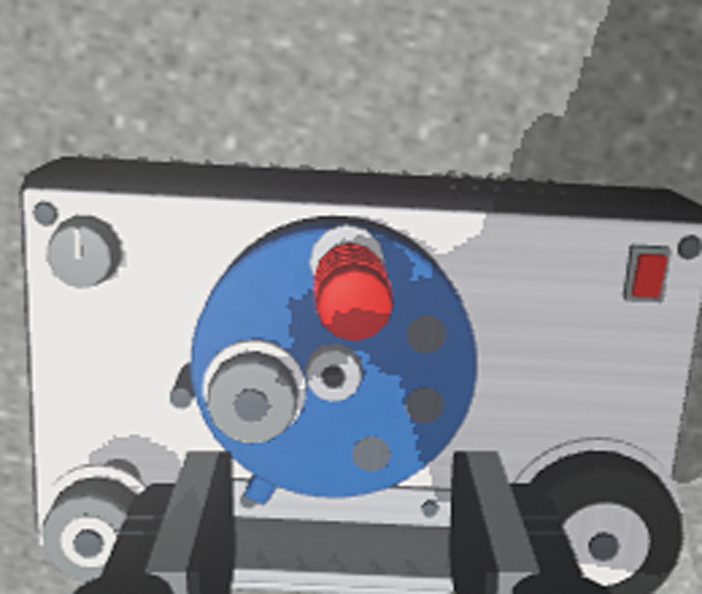

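The pin stands upright with its top at 138.6 mm (138 expected when home), and the collar at crop (347,250) lies on the wheel, which is held wound. Handing in.

```bash
python3 -c "
from plant import manip
print(manip.hand_in())"
```

```text
the job is handed in; nothing more can be done
None
```

The red pin is fully home in the locking hole, holding the wheel wound at about 1.05 rad with the gripper clear. I handed it in at about 22 s of the 67 s allowed, and hand-in gave no verdict.

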